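Index the roller rest one hole nearer the burner

ROBOT

A 6-joint arm with a two-finger parallel gripper is mounted at the origin on the work surface. World frame = base frame: x ahead of the robot, y to its left, z up, the work surface at z = 0. Lengths are in m, angles in rad, forces in N, time in s.
With the tool pointing down it reaches from about 0.35 to 0.775 m from the base axis. Payload 7.3 kg.
Tool frame: the origin (TCP) lies at the very end of the fingers, on their centre line; the grasp point (between the pads) lies 19 mm behind it; z points along the fingers, y is the direction in which the jaws open and shut (so a half turn about z gives the same grasp; the last joint's range is limited). The gripper opens to 92 mm and grips with 3 to 60 N. Pads are 19 mm wide; open, the fingers measure 130 mm over their backs; the gripper's body (75 mm by 190 mm) begins 47 mm behind the grasp point.
Start: joints at [1.059, 0.342, 1.524, -0, 1.275, -0.146], TCP at [0.188, 0.49, 0.227] pointing down, gripper open.
Joint ranges: [-2.53, 2.53], [-0.77, 2.02], [0.04, 2.7], [-1, 4.14], [0.28, 2.66], [-3.11, 3.11]. Speed limits (rad/s): [2.57, 2.57, 3.14, 3.14, 3.14, 3.14].

INTERFACE

Orientations are given as [roll, pitch, yaw] about the fixed x, y, z axes, in that order (R = Rz(yaw) Ry(pitch) Rx(roll)).
In Python, from cell import robot gives the robot as it stands.
- The arm moves only by the shell command python3 -m pendant 'ROWS' [OPENING] [FORCE]. ROWS is JSON, a list of rows, each a list of 2 entries, a list of its own where there are three numbers: the shift along the tool's x, y, z in mm, then the turn about the tool's z in degrees. In form: [[[x, y, z], turn], ...]. A call has 1 to 10 rows; each row is the pose to reach, as a shift and turn from the pose measured when the call began, along the tool's axes at that moment; what a row does not reach only later rows make up. A row lasts 1/12 s, in which the tool goes at most 41.7 mm and 7.16 degrees, less where a joint would pass 70% of its speed; a pose out of reach is approached as far as the arm can. A call with a gripper value outside its range is refused whole. OPENING is the opening, from 0 (shut) to 1 (fully open), set as the call begins (- or left out, the last holds). The fingers move at their own pace and stop on an object; FORCE is the grip in N (left out, the last holds). Time passes only in rows, so rows that repeat a pose let the fingers close. It gives the time, the measured TCP pose, the force and the opening at its end, in the units of the state.
- robot.observe(): the state, without advancing time (a new reading comes with each control period).
- robot.read_camera(name): name is "scene" or "top" or "wrist"; returns the picture (384x512x3 uint8, red, green, blue); there is no depth.
- robot.calibration(name): a dict with "vfov" (degrees; the focal length in pixels is half the picture's height over the tangent of half this angle, whatever the lens; pixels are square), "cx", "cy" (the principal point, pixels), "rvec" (rotation vector, rad) and "tvec" (3), from world to camera coordinates, as OpenCV has them. Camera axes: x right, y down, z forward; pixel columns grow to the right and rows downward; lengths in m; the calibration is good to about 2 mm. A picture is of the moment at which its call begins: read the wrist's pose just before it. calibration takes no time and is no camera call; for the wrist camera it gives the pose at the moment of the call.
- robot.hand_in(): hands the job in, once; it reports no verdict.
Trained networks look in the newest picture that a camera, given by its name, has taken for a name from the list of things; names that differ only in an ending like _2 or _b are one class to them, and where a whole thing is asked for, a point or a joint stands for the part that bears it (a point fixed in the world has none). Each returns a list of dicts, best first, with "p" (0 to 1); they miss things now and then, are a little off and sometimes report something else, mostly with a low value. They report only what shows in the picture. A call takes as long as a camera call. They do not tell look-alikes from the thing itself.
- robot.find_in(camera, query): "xy" ([column, row] as shares, 0 to 1, of the picture: columns of its width, rows of its height, amid what is visible of it).
The state is a dict: "time": time; "qpos": joint angles; "qvel": joint speeds; "joint_efforts": joint torques, N m; "tool_pos": TCP position; "tool_rot": TCP orientation; "contact_force": force on the tool from outside, world axes, zero at the start; "torque": the same for the moment, N m; "opening": finger opening in m.
Only numpy, scipy, OpenCV 4.12 (cv2) and the standard library are available. Lean on these libraries where they do the work, as an engineer would, in place of code of your own. Each camera call takes 0.05 s, during which the arm holds its last target.

TASK

The roller rest on the perforated rail has to stand one hole nearer the bench burner: turn its black clamp bar about a quarter turn anticlockwise so that it is loose, pull the red plunger knob up, slide the rest along the rail towards the burner to the very next hole and let the pin go fully home there. Finish while still holding the red knob with the pin fully home, and leave the clamp loose: I will tighten it while you hold. Leave the burner, flask, amber bottle and graphite paddle alone.

Things in the scene. Friction and masses are not known exactly. Their poses are not given: they have to be found in the camera images.
- rail: Straight horizontal perforated rail of 30 mm square steel tube, 480 mm long, fixed to the bench on two green feet; its top face is 60 mm above the bench, with 12 mm holes along the top every 40 mm. Origin: under the middle of the rail, at bench height; z up, y along the rail (x square to it). It stands at a different place and turn each time.
- tube_rest (a joint): Travel of the blue roller rest along the rail in m, positive along the rail's own +y; 0 = the hole it starts in. The next holes are at -0.040 and +0.040, the ones after at -0.080 and +0.080; stops at -0.1 and +0.1. Once unclamped and unpinned it slides with 2 to 3 N and stays where it is left. With the pin in a hole it has about 1 mm of play either way.
- rest_head (a point): Middle of the roller head, on top of the rest, 66 mm above the bench. The rest is a blue square tube section (42 mm square, 176 mm long) around the rail. The head, two black rollers, is 28 mm long along the rail, 86 mm wide across it, its top 130 mm above the bench. Along the rail's y the plunger's axis is at +60 mm from here, the clamp's at -75 mm; both lie over the rail's middle line.
- plunger (a joint): Lift of the spring plunger in m: 0 = pin fully home in a hole (10 mm deep), 0.014 = pulled right up. The pin (10 mm, round nosed) is clear of the rail above 0.010. Between holes the pin rides on the rail at 0.010 when let go, and it drops by its spring when over a hole. The spring pulls it down with about 4 N at home and 9 N at full lift.
- plunger_grip (a point): Centre of the red round plunger knob (30 mm diameter, 25 mm tall, upright), the place to grip it from above; 103 mm above the bench when home. Below the knob is a 23 mm steel barrel standing on the rest. The knob lifts straight up and moves with the rest.
- clamp (a joint): Turn of the clamp bar in rad, seen from above anticlockwise positive (axis straight up): 0 = hard tight, range to 1.75. It starts tight, between 0 and 0.25. The rest is gripped to the rail below about 0.75 and quite free above 0.9. It stays where it is left and takes about 0.15 N m to turn.
- clamp_grip (a point): Centre of the black clamp bar, on its turning axis, 98 mm above the bench: grip it here from above. The bar is 48 mm long, 13 mm thick, 20 mm tall (89 to 108 mm above the bench). Its length lies along the rail's y axis turned by (clamp joint - 0.75) rad, anticlockwise from above; this point's own y axis is the rail's y turned by the clamp joint.
- burner: Brass bench burner on a round dark steel foot (116 mm diameter), 170 mm tall, with a red and a blue valve wheel, fixed to the bench beyond one end of the rail: near the +y end or near the -y end, it differs. Origin: under the middle of the foot.
- flask: Conical glass flask with blue contents, 80 mm diameter, 112 mm tall, standing loose beyond the other end of the rail. Origin: under its middle.
- amber_bottle: Amber glass bottle with white cap, 60 mm diameter, 125 mm tall, standing loose on the far side of the bench. Origin: under its middle.
- paddle: Graphite paddle (dark plate 75 x 45 mm on a wooden handle, 230 mm long over all, 20 mm high) lying loose on the robot's side of the rail. Origin: on the bench under its middle; x along it towards the plate.
Not all that is in view belongs to the job. There is more than one size of the burner; the job needs the largest.

How it is judged:
On the way, in this order (a step that is already met when the one before it is completed fails the run):
1. the clamp bar is turned anticlockwise until loose, the pin still home in its first hole (value of joint clamp above 0.9 rad and value of joint plunger below 0.002 m), for 0.2 s.
2. the plunger is pulled up clear of the rail by its knob (value of joint plunger above 0.009 m and contact force between the fingers and plunger above 2 N), for 0.1 s.
At the end, for the whole second after the job is handed in: The rest stands in the hole next to its first one on the burner's side (40 mm along, within 2.5 mm), the pin is home (lift under 2 mm), the clamp is still loose (past 0.9 rad), and the fingers still hold the red knob (contact of more than 3 N) (all of step 1 and ((y of burner in the frame of rail above 0.2 m and value of joint tube_rest between 0.0375 and 0.0425 m) or (y of burner in the frame of rail below -0.2 m and value of joint tube_rest between -0.0425 and -0.0375 m)) and contact force between the fingers and plunger above 3 N); the arm keeps its last pose, push and grip.
It fails at once if the flask, the amber bottle or the paddle is shifted more than 20 mm (distance of any of flask, amber_bottle, paddle from where it was at the start of the episode above 0.02 m).
It fails at once if the burner is struck (more than 5 N) (contact force between any of the fingers, the arm and burner above 5 N).
It also fails if it takes over 42 s, if anything falls off the work surface, if the arm or the gripper's body presses on something with over 40 N, if the wrist force passes 120 N, or if a joint passes its speed limit or range.

## Working session

There is one attempt and no reset: what is moved stays moved. The work goes in short steps, Python scripts to look and compute and a shell command to move; the robot and the scene stay as the last step left them, time stands still between calls to the robot, and variables do not carry over. Pictures are saved under pics/ and viewed, and the job is handed in when it is done.

```bash
ls; mkdir -p pics; python3 - <<'E'
from cell import robot
import cv2
for n in("scene","top","wrist"):
    im=robot.read_camera(n); cv2.imwrite(f"pics/{n}0.png",im[:,:,::-1])
    print(n,robot.calibration(n))
    for q in("burner","plunger_grip","clamp_grip","rest_head","rail","flask"):
        print(q,[( [round(d["xy"][0]*512),round(d["xy"][1]*384)],round(d["p"],2)) for d in robot.find_in(n,q)][:4])
print(robot.observe())
E
```

```text
pics
scene {'vfov': 48.48344296873475, 'cx': 258.2795231698638, 'cy': 191.69519383749267, 'rvec': array([ 2.06737022,  1.31709208, -0.51662887]), 'tvec': array([-0.21735453, -0.31451084,  1.75142341])}
burner [([118, 241], 0.92), ([174, 229], 0.84), ([148, 288], 0.83)]
plunger_grip [([301, 181], 0.64)]
clamp_grip []
rest_head [([279, 197], 0.89)]
rail [([279, 198], 0.89), ([258, 195], 0.63)]
flask [([388, 175], 0.93)]
top {'vfov': 55.75461364833925, 'cx': 258.72982544758406, 'cy': 188.61919122043346, 'rvec': array([ 2.18425737, -2.13687104,  0.19251776]), 'tvec': array([-0.03788877,  0.60220976,  1.03541863])}
burner [([350, 203], 0.88), ([408, 225], 0.87), ([390, 160], 0.68)]
plunger_grip []
clamp_grip [([257, 193], 0.48)]
rest_head [([231, 194], 0.78)]
rail [([232, 198], 0.7), ([105, 182], 0.56), ([257, 194], 0.22)]
flask [([105, 179], 0.89)]
wrist {'vfov': 71.05591576085529, 'cx': 260.62517110028176, 'cy': 195.11518431447956, 'rvec': array([-2.38442208, -1.6404821 , -0.23918767]), 'tvec': array([-0.52496417, -0.03588953,  0.3903123 ])}
burner []
plunger_grip []
clamp_grip []
rest_head []
rail []
flask []
{'time': 1.05, 'qpos': array([ 1.05898906e+00,  3.41964191e-01,  1.52405425e+00,  4.34716338e-05,
        1.27541535e+00, -1.45966924e-01]), 'qvel': array([-0.00102593,  0.00242864, -0.0009126 , -0.00039448, -0.00063818,
       -0.00082274]), 'joint_efforts': array([-4.13855651e-04, -4.31137633e+01, -2.44487894e+01,  7.17238127e-02,
        4.84433735e-02, -1.08737058e-05]), 'tool_pos': array([0.18777941, 0.49030916, 0.22677511]), 'tool_rot': array([ 3.14142944e+00, -1.80428179e-05,  2.77573966e+00]), 'contact_force': array([0.35770517, 0.43340776, 0.259596  ]), 'torque': array([ 0.01972702, -0.03042893, -0.00605857]), 'opening': 0.09164655503255832}
```

View pics/scene0.png

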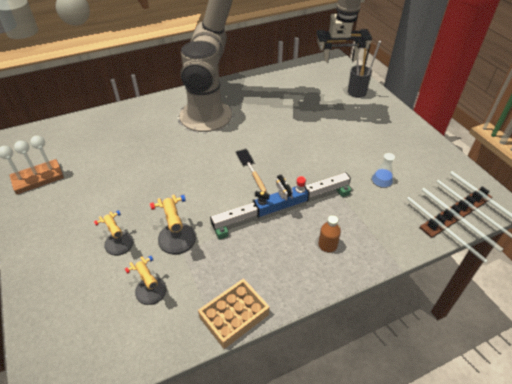

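View pics/top0.png

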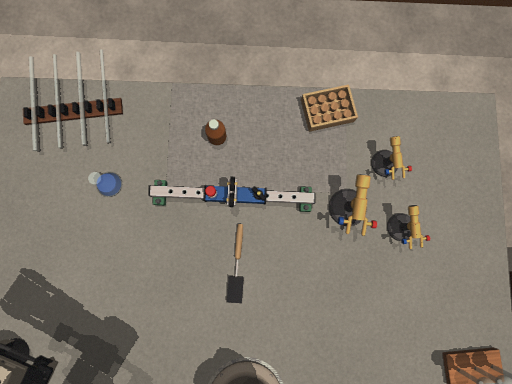

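```bash
python3 -c "
import cv2
a=cv2.imread('pics/top0.png')[130:260,150:310];cv2.imwrite('pics/topc.png',cv2.resize(a,None,fx=5,fy=4.6,interpolation=cv2.INTER_CUBIC))
a=cv2.imread('pics/scene0.png')[130:260,200:360];cv2.imwrite('pics/scenec.png',cv2.resize(a,(736,598),interpolation=cv2.INTER_CUBIC))"
```

```text
(no output)
```

View pics/topc.png

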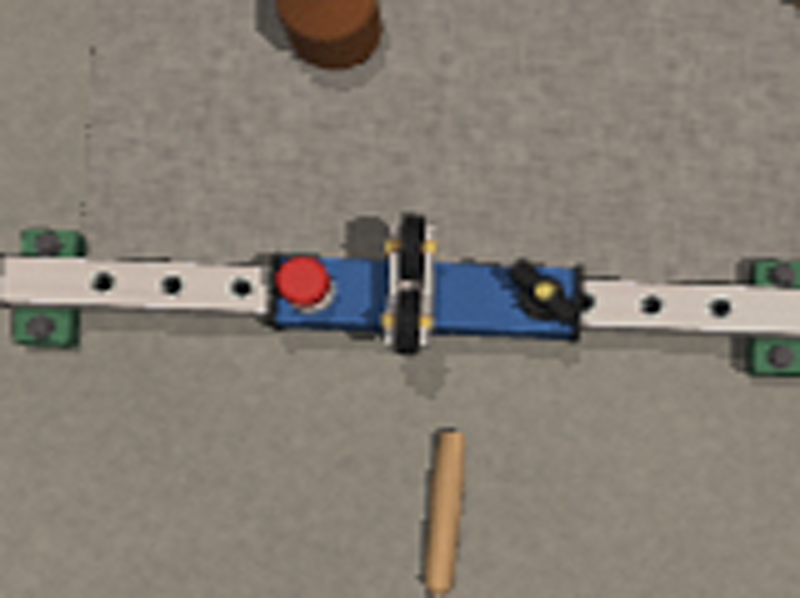

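View pics/scenec.png

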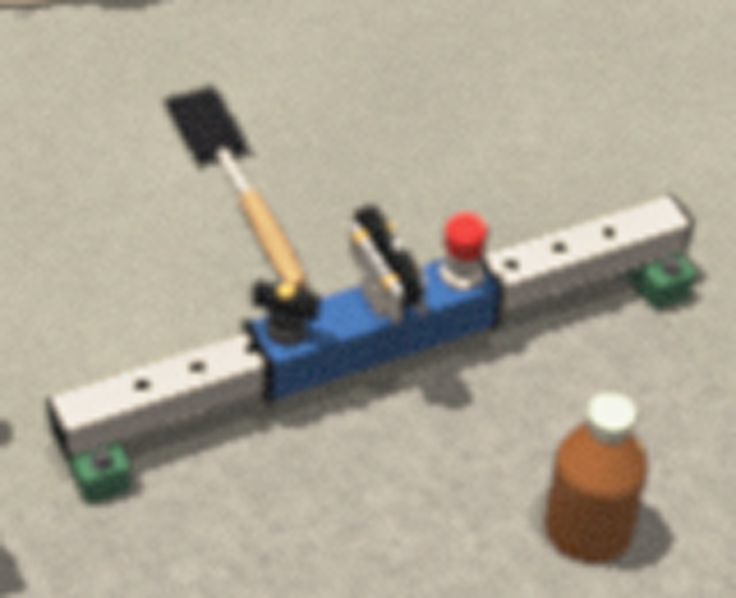

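```bash
cat > h.py <<'E'
import numpy as np,cv2
from cell import robot
def cam(n):
    c=robot.calibration(n); f=192/np.tan(np.radians(c["vfov"]/2))
    return np.array([[f,0,c["cx"]],[0,f,c["cy"]],[0,0,1]]),cv2.Rodrigues(c["rvec"])[0],c["tvec"],c["rvec"]
def ray(n,uv,z,C=None):
    K,R,t,_=C or cam(n); o=-R.T@t; d=R.T@np.linalg.solve(K,[*uv,1]); return o+d*(z-o[2])/d[2]
def proj(n,P,C=None):
    K,R,t,rv=C or cam(n); return cv2.projectPoints(np.float64(P).reshape(-1,3),rv,t,K,None)[0].reshape(-1,2)
E
python3 - <<'E'
from h import *
c=lambda x,y:(150+x/5-.4,130+y/4.6-.4)
s=lambda x,y:(200+x/4.6-.4,130+y/4.6-.4)
print("knob top",ray("top",c(303,279),.1155),ray("scene",s(466,222),.1155))
print("hub",ray("top",c(545,291),.108),ray("scene",s(287,291),.108))
print("bar ends",ray("top",c(520,268),.1),ray("top",c(578,310),.1))
print("rail ends mid holes",[ray("top",c(*p),.06) for p in((103,282),(241,288),(652,304),(721,308))])
print("scene holes",[ray("scene",s(*p),.06) for p in((609,232),(511,264),(197,367),(142,384))])
print("burner foot",ray("top",(348,207),.01), ray("scene",(177,238),.01))
E
```

```text
knob top [0.58462097 0.1115453  0.1155    ] [0.583211   0.11381524 0.1155    ]
hub [ 0.58157664 -0.02256803  0.108     ] [ 0.58389175 -0.02182819  0.108     ]
bar ends [ 0.59653809 -0.00843604  0.1       ] [ 0.57138492 -0.04161088  0.1       ]
rail ends mid holes [array([0.5876165 , 0.23289508, 0.06      ]), array([0.58571642, 0.15299692, 0.06      ]), array([ 0.58121018, -0.08691599,  0.06      ]), array([ 0.5796042 , -0.12749731,  0.06      ])]
scene holes [array([0.58825562, 0.2335096 , 0.06      ]), array([0.58644824, 0.15336898, 0.06      ]), array([ 0.58140994, -0.0872038 ,  0.06      ]), array([ 0.57973347, -0.12659552,  0.06      ])]
burner foot [ 0.55756255 -0.301348    0.01      ] [ 0.56324914 -0.29927177  0.01      ]
```

Candidates for the burner in the top image: (350,205), the largest; (385,160); and (405,228). The largest is the one I want, and it stands in line with the clamp end of the rail, so the slide is along -y. The only red knob on the rest is at (210,191). The other red items are valve wheels at (374,224), (408,168) and (428,238). The black clamp bar is at (259,193), and the dark roller head is at (232,192). The close crops agree with this.

```bash
python3 -m pendant '[[[-551,-337,50],106],[[-551,-337,50],106],[[-551,-337,50],106],[[-551,-337,50],106],[[-551,-337,50],106],[[-551,-337,50],106],[[-551,-337,50],106],[[-551,-337,50],106],[[-551,-337,50],106],[[-551,-337,50],106]]' 1
cat >> h.py <<'E'
def go(p,yaw):
    from scipy.spatial.transform import Rotation as Ro
    o=robot.observe(); R=Ro.from_euler('xyz',o["tool_rot"]).as_matrix()
    d=R.T@(np.array(p)-o["tool_pos"])*1000
    t=-((yaw-np.degrees(o["tool_rot"][2])+180)%360-180)
    print("t",round(o["time"],2),"pos",o["tool_pos"].round(4),"rpy",np.degrees(o["tool_rot"]).round(1),"F",o["contact_force"].round(1),"M",o["torque"].round(2),"op",round(o["opening"],4),"-> shift",d.round(1),"turn",round(t,1))
E
python3 -c "
from h import *
go([.582,-.022,.17],52.8)"
```

```text
time: 1.88
tool_pos: [0.4422, 0.1592, 0.1947]
tool_rot: [3.141, -0.0, 1.519]
contact_force: [1.4, 1.0, 0.3]
opening: 0.0919
t 1.88 pos [0.4422 0.1592 0.1947] rpy [180.   -0.   87.1] F [1.4 1.  0.3] M [-0.06  0.04  0.04] op 0.0919 -> shift [-173.8  148.9   24.7] turn 34.3
```

```bash
python3 -m pendant '[[[-174,149,25],34.3],[[-174,149,25],34.3],[[-174,149,25],34.3],[[-174,149,25],34.3],[[-174,149,25],34.3],[[-174,149,25],34.3],[[-174,149,25],34.3],[[-174,149,25],34.3],[[-174,149,25],34.3]]' 1
python3 - <<'E'
from h import *
go([.582,-.022,.17],52.8)
C=cam("wrist"); im=robot.read_camera("wrist")[:,:,::-1].copy()
cv2.imwrite("pics/w1.png",im)
print(proj("wrist",[[.582,-.022,.108],[.585,.113,.1155],[.579,-.127,.06]],C))
np.savez("w1.npz",K=C[0],R=C[1],t=C[2],rv=C[3])
E
```

```text
time: 2.63
tool_pos: [0.5815, -0.0216, 0.1695]
tool_rot: [-3.141, -0.0, 0.921]
contact_force: [-0.2, 0.5, -0.1]
opening: 0.092
t 2.63 pos [ 0.5815 -0.0216  0.1695] rpy [-180.    -0.    52.8] F [-0.2  0.5 -0.1] M [-0.07  0.13 -0.  ] op 0.092 -> shift [-0.   0.7 -0.5] turn -0.0
[[261.29509819 208.18459804]
 [151.59221259  68.40049864]
 [315.50578252 265.84366269]]
```

View pics/w1.png

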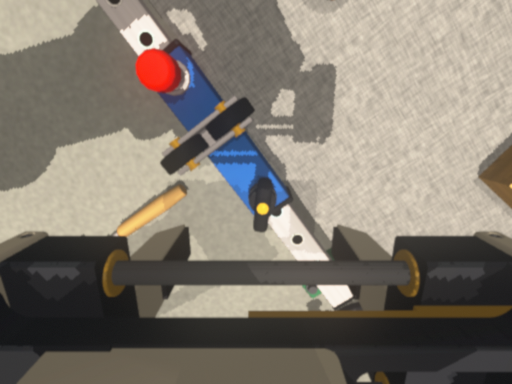

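The wrist view has the clamp hub at (262,208), against a predicted (261,208). The bar lies along the jaws and the knob is at (155,69). I'm going down.

```bash
python3 -m pendant '[[[0,0.5,30],0],[[0,0.5,60],0],[[0,0.5,80],0],[[0,0.5,89],0],[[0,0.5,89],0]]' 1
python3 -c "
from h import *
go([.582,-.022,.08],52.8)"
```

```text
time: 3.1
tool_pos: [0.5802, -0.02, 0.0793]
tool_rot: [-3.138, 0.001, 0.924]
contact_force: [-0.3, 0.5, 0.8]
opening: 0.0919
t 3.1 pos [ 0.5802 -0.02    0.0793] rpy [-1.798e+02  1.000e-01  5.290e+01] F [-0.3  0.5  0.8] M [-0.11  0.16 -0.03] op 0.0919 -> shift [-0.5  2.6 -0.7] turn 0.1
```

```bash
python3 -m pendant '[[[-0.5,2.5,0],0],[[-0.5,2.5,0],0],[[-0.5,2.5,0],0],[[-0.5,2.5,0],0],[[-0.5,2.5,0],0],[[-0.5,2.5,0],0],[[-0.5,2.5,0],0],[[-0.5,2.5,0],0]]' 0 25
python3 -c "
from h import *
go([.582,-.022,.08],52.8)"
```

```text
time: 3.77
tool_pos: [0.5819, -0.0219, 0.0794]
tool_rot: [-3.138, 0.001, 0.924]
contact_force: [0.1, -0.3, -0.1]
opening: 0.0434
t 3.77 pos [ 0.5819 -0.0219  0.0794] rpy [-1.798e+02  1.000e-01  5.290e+01] F [ 0.1 -0.3 -0.1] M [-0.03  0.15 -0.03] op 0.0434 -> shift [-0.   0.1 -0.6] turn 0.1
```

```bash
python3 -m pendant '[[[0,0,0],0],[[0,0,0],0],[[0,0,0],0],[[0,0,0],0],[[0,0,0],0],[[0,0,0],0],[[0,0,0],0],[[0,0,0],0]]' 0 25
python3 -c "
from h import *
go([.582,-.022,.08],52.8)"
```

```text
time: 4.43
tool_pos: [0.5825, -0.0223, 0.0798]
tool_rot: [-3.14, 0.001, 0.923]
contact_force: [1.9, -3.3, 4.0]
opening: 0.0237
t 4.43 pos [ 0.5825 -0.0223  0.0798] rpy [-179.9    0.    52.9] F [ 1.9 -3.3  4. ] M [-0.61 -0.2  -0.08] op 0.0237 -> shift [-0.1 -0.6 -0.2] turn 0.1
```

```bash
python3 -m pendant '[[[0,0,0],0],[[0,0,0],0],[[0,0,0],0]]' 0 25
python3 -c "
from h import *
go([.582,-.022,.08],52.8)
C=cam('wrist');cv2.imwrite('pics/w2.png',robot.read_camera('wrist')[:,:,::-1])"
```

```text
time: 4.68
tool_pos: [0.5825, -0.0223, 0.0799]
tool_rot: [-3.14, 0.0, 0.923]
contact_force: [2.2, -1.9, 2.7]
opening: 0.0237
t 4.68 pos [ 0.5825 -0.0223  0.0799] rpy [-179.9    0.    52.9] F [ 2.2 -1.9  2.7] M [-0.46 -0.15 -0.08] op 0.0237 -> shift [-0.1 -0.6 -0.1] turn 0.1
```

View pics/w2.png

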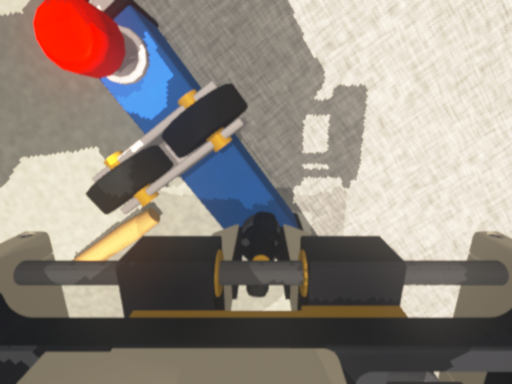

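The jaws stopped at 24 mm on the post under the bar. The wrist view shows the bar still free between the fingers at (262,250). I'll open a little, rise 10 mm and close on the bar.

```bash
python3 -m pendant '[[[0,0,0],0],[[0,0,-5],0],[[0,0,-10],0],[[0,0,-10],0]]' 0.35 25
python3 -m pendant '[[[0,0,0],0],[[0,0,0],0],[[0,0,0],0],[[0,0,0],0],[[0,0,0],0],[[0,0,0],0],[[0,0,0],0],[[0,0,0],0]]' 0 25
python3 -c "
from h import *
go([.582,-.022,.09],52.8)"
```

```text
time: 5.07
tool_pos: [0.5826, -0.022, 0.0906]
tool_rot: [-3.14, 0.0, 0.924]
contact_force: [0.3, 0.3, 0.0]
opening: 0.0321
time: 5.73
tool_pos: [0.5827, -0.0221, 0.0904]
tool_rot: [-3.14, 0.0, 0.924]
contact_force: [1.2, -0.8, -1.6]
opening: 0.0131
t 5.73 pos [ 0.5827 -0.0221  0.0904] rpy [-179.9    0.    52.9] F [ 1.2 -0.8 -1.6] M [-0.25 -0.15 -0.17] op 0.0131 -> shift [-0.3 -0.6  0.4] turn 0.1
```

```bash
python3 -m pendant '[[[0,0,0],-7],[[0,0,0],-14],[[0,0,0],-21],[[0,0,0],-28],[[0,0,0],-35],[[0,0,0],-42],[[0,0,0],-49],[[0,0,0],-56],[[0,0,0],-63],[[0,0,0],-70]]' 0 25
python3 -m pendant '[[[0,0,0],-1],[[0,0,0],-1],[[0,0,0],-1],[[0,0,0],-1]]'
python3 -c "
from h import *
go([.582,-.022,.15],120)
C=cam('wrist');cv2.imwrite('pics/w3.png',robot.read_camera('wrist')[:,:,::-1])"
```

```text
time: 6.57
tool_pos: [0.5825, -0.0221, 0.0904]
tool_rot: [-3.14, -0.002, 2.151]
contact_force: [0.4, 0.5, -0.1]
opening: 0.013
time: 6.9
tool_pos: [0.5825, -0.022, 0.0904]
tool_rot: [-3.14, -0.002, 2.166]
contact_force: [0.5, 0.2, -0.2]
opening: 0.013
t 6.9 pos [ 0.5825 -0.022   0.0904] rpy [-1.799e+02 -1.000e-01  1.241e+02] F [ 0.5  0.2 -0.2] M [-0.08 -0.08 -0.08] op 0.013 -> shift [  0.4  -0.4 -59.6] turn 4.1
```

View pics/w3.png

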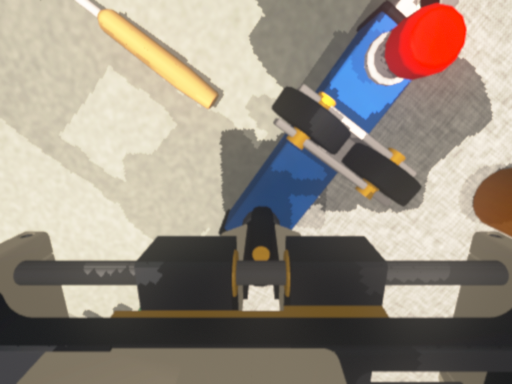

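The bar has turned with the jaws (hub at (262,252)). Its heading of 124° against the rail's 88.7° gives clamp ≈ 1.37 rad. I'll release and rise.

```bash
python3 -m pendant '[[[0,0,0],0],[[0,0,0],0],[[0,0,0],0],[[0,0,-10],0],[[0,0,-50],0],[[0,0,-90],0],[[0,0,-90],0]]' 0.8 
python3 -c "
from h import *
go([.585,.113,.17],88.7)
C=cam('top');cv2.imwrite('pics/t2.png',cv2.resize(robot.read_camera('top')[130:260,150:310,::-1],None,fx=4.6,fy=4.6))"
```

```text
time: 7.53
tool_pos: [0.5866, -0.0227, 0.1892]
tool_rot: [3.132, 0.008, 2.167]
contact_force: [1.2, -0.0, -0.2]
opening: 0.0548
t 7.53 pos [ 0.5866 -0.0227  0.1892] rpy [179.5   0.4 124.1] F [ 1.2 -0.  -0.2] M [-0.02 -0.09  0.02] op 0.0548 -> shift [113.4  74.7  19.1] turn 35.4
```

View pics/t2.png

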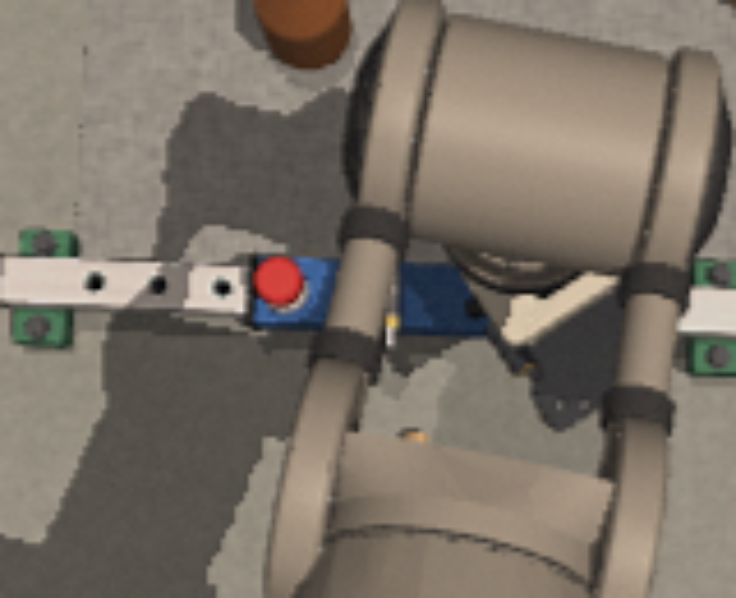

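```bash
python3 -m pendant '[[[113,75,5],35],[[113,75,5],35],[[113,75,5],35],[[113,75,5],35],[[113,75,5],35],[[113,75,5],35],[[113,75,5],35]]' 0.7
python3 - <<'E'
from h import *
go([.585,.113,.088],88.7)
C=cam("wrist"); im=robot.read_camera("wrist")
cv2.imwrite("pics/w4.png",im[:,:,::-1])
h=im.astype(int); m=((h[:,:,0]>150)&(h[:,:,1]<60)&(h[:,:,2]<60)).astype(np.uint8)
n,l,s,c=cv2.connectedComponentsWithStats(m); i=1+s[1:,4].argmax(); print(c[i],s[i]); 
print(proj("wrist",[[.585,.113,.1155],[.585,.113,.103]],C), ray("wrist",c[i],.112,C))
T=cam("top");t=(216-.0,126); print("bottle cap",ray("top",t,.125,T))
E
```

```text
time: 8.17
tool_pos: [0.5836, 0.1131, 0.1805]
tool_rot: [3.135, 0.001, 1.559]
contact_force: [-0.4, -1.1, -0.2]
opening: 0.0642
t 8.17 pos [0.5836 0.1131 0.1805] rpy [179.6   0.   89.3] F [-0.4 -1.1 -0.2] M [-0.05  0.05  0.01] op 0.0642 -> shift [-0.   0.8 92.5] turn 0.6
[263.5027027  202.63513514] [247 192  31  28 370]
[[261.67602305 206.83386016]
 [261.53350299 202.38747268]] [0.58668153 0.11569596 0.112     ]
bottle cap [0.76591788 0.10139513 0.125     ]
```

View pics/w4.png

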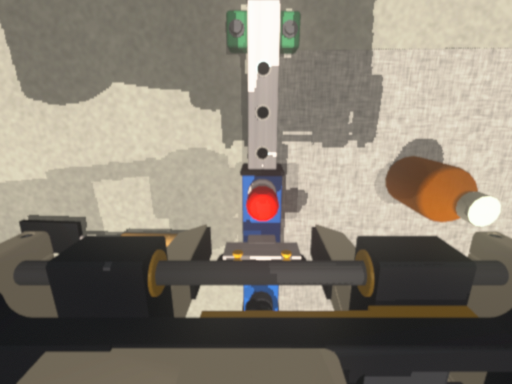

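The knob is at (263,203), central between the jaws, and the bottle is well to the side at (440,195). Going down to the knob.

```bash
python3 -m pendant '[[[0,1.5,40],0.6],[[0,1.5,75],0.6],[[0,1.5,94],0.6],[[0,1.5,94],0.6],[[0,1.5,94],0.6]]' 0.7
python3 -m pendant '[[[0,0,0],0],[[0,0,0],0],[[0,0,0],0],[[0,0,0],0],[[0,0,0],0],[[0,0,0],0],[[0,0,0],0],[[0,0,0],0],[[0,0,0],0],[[0,0,0],0]]' 0 30
python3 -c "
from h import *
go([.585,.113,.086],88.7)"
```

```text
time: 8.63
tool_pos: [0.5856, 0.1116, 0.086]
tool_rot: [3.137, 0.001, 1.549]
contact_force: [0.6, -0.1, 0.3]
opening: 0.0642
time: 9.47
tool_pos: [0.5855, 0.1117, 0.0865]
tool_rot: [3.136, 0.001, 1.549]
contact_force: [-2.9, -0.1, 5.2]
opening: 0.0287
t 9.47 pos [0.5855 0.1117 0.0865] rpy [1.797e+02 1.000e-01 8.880e+01] F [-2.9 -0.1  5.2] M [-0.1   0.53  0.  ] op 0.0287 -> shift [ 1.3 -0.6  0.5] turn 0.1
```

```bash
python3 -m pendant '[[[0,0,-4],0],[[0,0,-8],0],[[0,0,-12.5],0],[[0,0,-12.5],0],[[0,0,-12.5],0]]' 0 40
python3 -c "
from h import *
go([.585,.113,.099],88.7)
C=cam('wrist');cv2.imwrite('pics/w5.png',robot.read_camera('wrist')[:,:,::-1])"
```

```text
time: 9.88
tool_pos: [0.5855, 0.1117, 0.0986]
tool_rot: [3.137, 0.001, 1.549]
contact_force: [3.0, 0.9, -8.4]
opening: 0.0284
t 9.88 pos [0.5855 0.1117 0.0986] rpy [1.797e+02 1.000e-01 8.880e+01] F [ 3.   0.9 -8.4] M [-0.07 -0.48  0.  ] op 0.0284 -> shift [ 1.3 -0.5 -0.4] turn 0.1
```

View pics/w5.png

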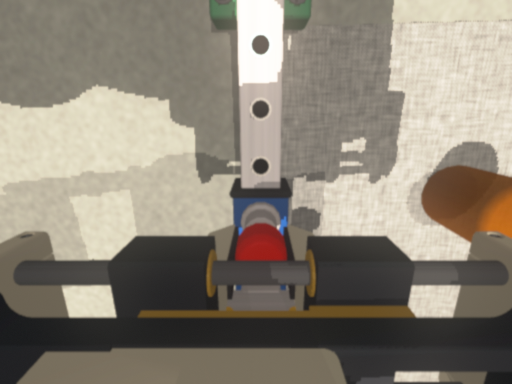

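The force of -8.4 N at about 12 mm lift fits the spring, so the pin is clear. I'm sliding 40 mm towards the burner (tool -x).

```bash
python3 -m pendant '[[[-5,0,0],0],[[-11,0,0],0],[[-17,0,0],0],[[-23,0,0],0],[[-29,0,0],0],[[-35,0,0],0],[[-38,0,0],0],[[-40,0,0],0],[[-40,0,0],0],[[-40,0,0],0]]' 0 40
python3 -c "
from h import *
go([.5841,.0717,.0865],88.7)
C=cam('wrist');cv2.imwrite('pics/w6.png',robot.read_camera('wrist')[:,:,::-1])"
```

```text
time: 10.77
tool_pos: [0.5846, 0.0709, 0.0986]
tool_rot: [3.137, 0.002, 1.549]
contact_force: [4.2, -2.8, -9.3]
opening: 0.0284
t 10.77 pos [0.5846 0.0709 0.0986] rpy [1.797e+02 1.000e-01 8.880e+01] F [ 4.2 -2.8 -9.3] M [-0.44 -0.5  -0.  ] op 0.0284 -> shift [ 0.8 -0.6 12.1] turn 0.1
```

View pics/w6.png

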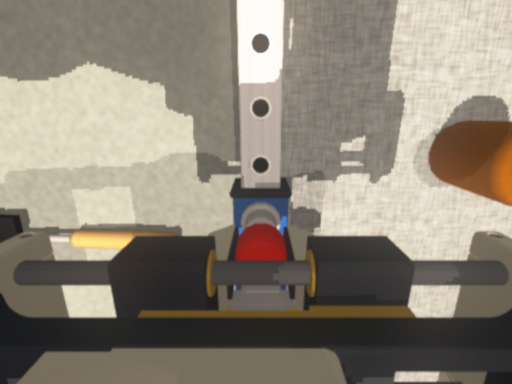

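The holes sit where they did before, (260,165) and (260,107), so the rest moved exactly one pitch, with about 0.8 mm overshoot. I'll correct that and lower the pin.

```bash
python3 -m pendant '[[[0.8,0,0],0],[[0.8,0,3],0],[[0.8,0,6],0],[[0.8,0,9],0],[[0.8,0,12],0],[[0.8,0,12.3],0],[[0.8,0,12.3],0],[[0.8,0,12.3],0]]' 0 40
python3 -c "
from h import *
go([.5841,.0717,.0865],88.7)
C=cam('wrist');cv2.imwrite('pics/w7.png',robot.read_camera('wrist')[:,:,::-1])
cv2.imwrite('pics/t7.png',cv2.resize(robot.read_camera('top')[130:260,150:310,::-1],None,fx=4.6,fy=4.6))
cv2.imwrite('pics/s7.png',cv2.resize(robot.read_camera('scene')[130:260,200:360,::-1],None,fx=4.6,fy=4.6))"
```

```text
time: 11.48
tool_pos: [0.5847, 0.072, 0.0866]
tool_rot: [3.137, 0.002, 1.549]
contact_force: [0.2, -1.3, -1.2]
opening: 0.0287
t 11.48 pos [0.5847 0.072  0.0866] rpy [1.797e+02 1.000e-01 8.880e+01] F [ 0.2 -1.3 -1.2] M [-0.42 -0.02  0.01] op 0.0287 -> shift [-0.3 -0.6  0.1] turn 0.1
```

View pics/w7.png

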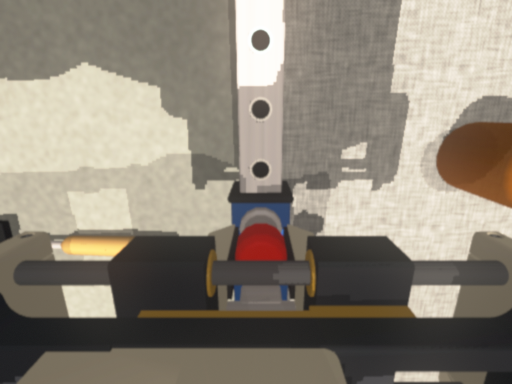

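View pics/t7.png

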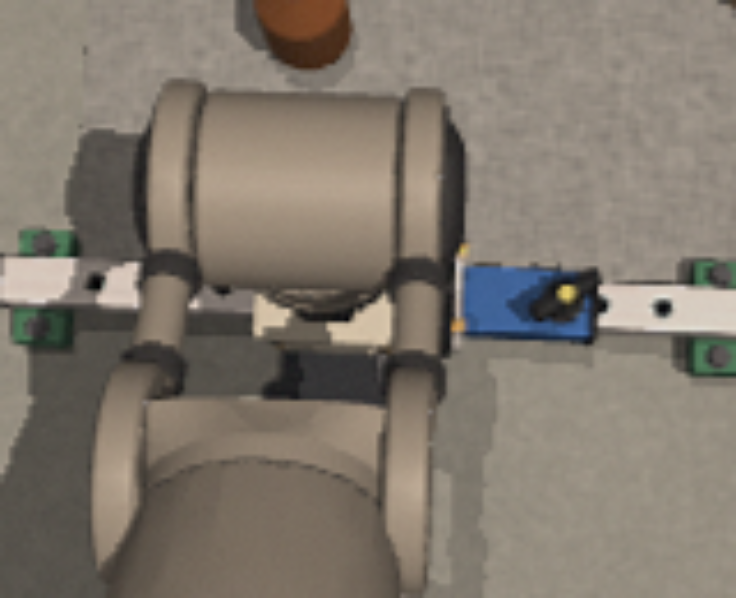

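View pics/s7.png

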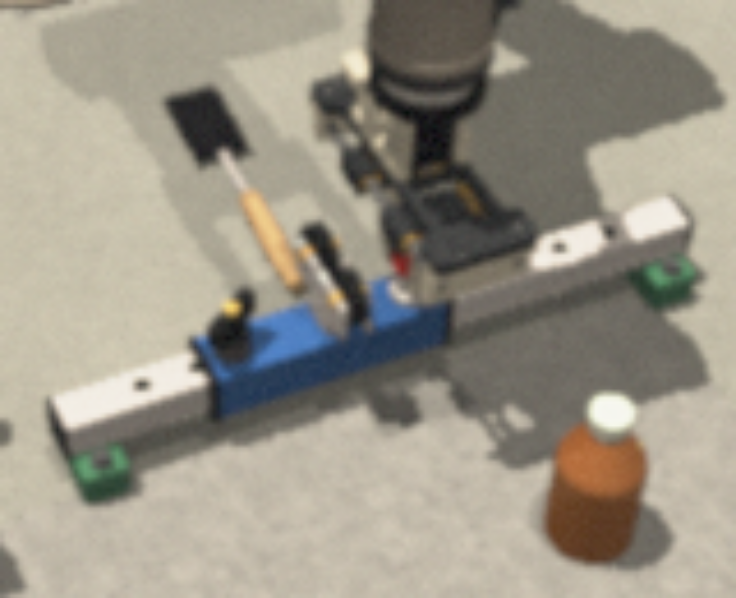

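The rest now stands one hole nearer the burner. At the last reading the TCP was at the height where I first gripped the knob. A small push down will test that the pin is at the bottom.

```bash
python3 -m pendant '[[[-0.3,0,0.6],0],[[-0.3,0,1.2],0],[[-0.3,0,1.2],0],[[-0.3,0,1.2],0]]' 0 40
python3 -c "
from h import *
go([.5841,.0717,.0865],88.7)"
```

```text
time: 11.97
tool_pos: [0.5847, 0.072, 0.0865]
tool_rot: [3.136, 0.001, 1.55]
contact_force: [-2.3, -0.4, 6.2]
opening: 0.0286
t 11.97 pos [0.5847 0.072  0.0865] rpy [1.797e+02 1.000e-01 8.880e+01] F [-2.3 -0.4  6.2] M [-0.15  0.57  0.02] op 0.0286 -> shift [-0.3 -0.6  0. ] turn 0.1
```

```bash
python3 -c "
from cell import robot
print(robot.hand_in())"
```

```text
the job is handed in; nothing more can be done
None
```

The roller rest now stands one hole nearer the large burner, with the pin home, the clamp loose and the fingers still gripping the red knob at a 40 N setting. I handed in at about 12 s of the 42 s allowed; the hand-in reports no verdict.

- **Clamp:** I turned the bar about 71° anticlockwise, to roughly 1.37 rad. That figure comes from the jaw heading; the last top picture shows the bar still turned. My first grip closed on the post below the bar at 24 mm, so I opened, rose 10 mm and gripped the bar itself at 13 mm.
- **Plunger and slide:** I lifted the knob about 12 mm, where the pull of 8.4 N matched the spring. I then slid the rest towards the burner, overshot by about 0.8 mm and corrected before lowering the pin.
- **Last checks:** Measured travel was about 39.7 mm. The gripper came back to the height of the first grip (86.5 mm). A further 1 mm push down met a hard stop at 6 N with no movement, so the pin is home.
- **Other objects:** I saw no movement of the amber bottle or paddle in the last pictures. I did not recheck the flask or burner, but the arm did not work near either and I saw no unexpected contact forces.

No check failed or disagreed.

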